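Tug-check the lid catches of two kitchen boxes

TASK

The lids of the black two-tier box and the white two-tier container lie shut, but their catches may not have held. Check the black one first, then the white one: give the lid's handle a firm upward tug (about 8 N) held for a moment, and if the lid gives, press it back down, harder each time but never more than about 18 N, until it stands up to such a tug. Leave both lids shut and caught, let go, and do not disturb the things standing around.

Things in the scene. Friction and masses are not known exactly. Their poses are not given: they have to be found in the camera images.
- black_lid (a joint): hinge of the lid of the glossy black two-tier box: 0 = shut, resting on its springy seal (looks alike caught or not), positive = lifted, negative = pressed below flush (rad). Hinge at the rear edge, 155 mm behind the handle: 0.01 rad is 1.6 mm there. Lid about 0.25 kg: uncaught it lifts with 2 to 4 N at the handle; caught it lifts 1 to 2 mm of play, then stands firm.
- black_handle (a point): grip point of that lid's red handle: an upright fin 14 mm thick (its x), 60 mm long (its y), near the lid's front edge; the point is in its middle, 23 mm above the lid's top face, 13 mm below the fin's top. A light spring hinge along y at its foot lets it rock 0.3 rad either way. x points from the box's front to its rear, z up. Pinch it from above across its thickness, 60 N of grip will do.
- black_catch: hidden catch inside the front wall, under the handle; origin level with the shut lid's underside. Pressing the lid below flush slides a bolt over a keeper; it stays there. Seal: 3 N, plus about 2 N per mm. Worn: the depth needed differs each time, unseen, from none (already caught) to 6 mm (up to 16 N on the handle). More than 10 mm below flush strains the lid.
- black_box: glossy black two-tier box, 184 mm deep (x) by 134 mm wide (y), its lid 190 by 140 mm with top face 124 mm above the counter; fixed to the counter. Origin at the centre of its underside, front faces its -x, hinge at its +x edge.
- white_lid (a joint): hinge of the lid of the white two-tier container with a green seam: 0 = shut, resting on its springy seal (looks alike caught or not), positive = lifted, negative = pressed below flush (rad). Hinge at the rear edge, 155 mm behind the handle: 0.01 rad is 1.6 mm there. Lid about 0.25 kg: uncaught it lifts with 2 to 4 N at the handle; caught it lifts 1 to 2 mm of play, then stands firm.
- white_handle (a point): grip point of that lid's green handle: an upright fin 14 mm thick (its x), 60 mm long (its y), near the lid's front edge; the point is in its middle, 23 mm above the lid's top face, 13 mm below the fin's top. A light spring hinge along y at its foot lets it rock 0.3 rad either way. x points from the box's front to its rear, z up. Pinch it from above across its thickness, 60 N of grip will do.
- white_catch: hidden catch inside the front wall, under the handle; origin level with the shut lid's underside. Pressing the lid below flush slides a bolt over a keeper; it stays there. Seal: 3 N, plus about 2 N per mm. Worn: the depth needed differs each time, unseen, from none (already caught) to 6 mm (up to 16 N on the handle). More than 10 mm below flush strains the lid.
- white_box: white two-tier container with a green seam, 184 mm deep (x) by 134 mm wide (y), its lid 190 by 140 mm with top face 96 mm above the counter; fixed to the counter. Origin at the centre of its underside, front faces its -x, hinge at its +x edge.
- teacup_c (a point): white porcelain teacup, 76 mm across, 62 mm tall, bystander; point at its centre
- measure_c (a point): blue rice measuring cup, 68 mm across, 55 mm tall, bystander; point at its centre
- whisk: steel mini whisk, 160 mm, lying on the counter, bystander; origin under its middle
- paddle_stand: grey rice paddle stand, 90 x 70 mm foot, 220 mm tall with its paddle, bystander; origin under its centre
- containers: stack of three small plastic containers, 94 mm square, 102 mm tall, bystander; origin under its centre
There are look-alikes about, which are no part of the job. What is shaped like the white_box but blue is not meant.

How it is judged:
On the way, in this order (a step that is already met when the one before it is completed fails the run):
1. the catch of the black lid holds against a tug: the lid, raised by its play but not open, is held by the catch with over 2.5 N (contact force between black_lid and black_catch above 2.5 N and value of joint black_lid between 0.003 and 0.03 rad), for 0.2 s.
2. the catch of the white lid holds against a tug: the lid, raised by its play but not open, is held by the catch with over 2.5 N (contact force between white_lid and white_catch above 2.5 N and value of joint white_lid between 0.003 and 0.03 rad), for 0.2 s.
At the end, for the whole second after the job is handed in: Each lid, black then white, was held by its catch against a tug of over 2.5 N at the catch; at the end both lids lie shut within 0.012 rad (about 2 mm at the handle), at rest and let go (value of joint black_lid between -0.012 and 0.012 rad and velocity of joint each of black_lid, white_lid below 0.05 rad/s and value of joint white_lid between -0.012 and 0.012 rad); the robot touches nothing.
It fails at once if the black lid is forced more than 0.072 rad (about 11 mm at the handle) below flush (value of joint black_lid below -0.072 rad).
It fails at once if the white lid is forced more than 0.072 rad (about 11 mm at the handle) below flush (value of joint white_lid below -0.072 rad).
It fails at once if a bystander (cup, measure, whisk, paddle stand, containers) is moved more than 20 mm (distance of any of teacup_c, measure_c, whisk, paddle_stand, containers from where it was at the start of the episode above 0.02 m).
It also fails if it takes over 72 s, if anything falls off the work surface, if the arm or the gripper's body presses on something with over 40 N, if the wrist force passes 120 N, or if a joint passes its speed limit or range.

ROBOT

A 6-joint arm with a two-finger parallel gripper is mounted at the origin on the work surface. World frame = base frame: x ahead of the robot, y to its left, z up, the work surface at z = 0. Lengths are in m, angles in rad, forces in N, time in s.
With the tool pointing down it reaches from about 0.225 to 0.875 m from the base axis. Payload 3.4 kg.
Tool frame: the origin (TCP) lies between the finger pads; the fingertips stand 8 mm ahead of it and the grasp point (between the pads) lies 11 mm behind it (robot.tip_extent is the z of the fingertips in the tool frame, in m); z points along the fingers, y is the line along which they close (so a half turn about z gives the same grasp; the last joint's range is limited). The gripper opens to 85 mm and grips with 20 to 120 N. Pads are 22 mm wide; open, the fingers measure 114 mm over their backs; the gripper's body (76 mm by 85 mm) begins 54 mm behind the grasp point. The pads swing forward as they close: fully open they stand 13 mm farther back than shut.
Start: joints at [1.208, 0.276, 1.505, -0, 1.361, -0.121], TCP at [0.138, 0.558, 0.239] pointing down, gripper open.
Joint ranges: [-2.89, 2.89], [-0.75, 2.08], [0.22, 2.7], [-1.18, 4.32], [0.11, 2.71], [-2.7, 2.7]. Speed limits (rad/s): [2.57, 2.57, 3.14, 3.14, 3.14, 3.14].

INTERFACE

Orientations are given as a 3x3 rotation matrix whose columns are the frame's x, y, z axes.
In Python, from workcell import robot gives the robot as it stands. The module is installed in compiled form; this text tells all that it offers.
- The arm moves only by the shell command python3 -m creep 'ROWS' [FORCE]. ROWS is JSON, a list of rows, each a list of 3 entries, a list of its own where there are three numbers: the shift along the tool's x, y, z in mm, then the turn, a rotation vector about the tool's x, y, z in degrees, then the closure in counts, from 0 (fully open) to 255 (shut). A call has 1 to 8 rows; each row shifts and turns the commanded pose from where the row before left it, along the tool's axes as they then stand; what a row does not reach is not made up. A row lasts 1/10 s, in which the tool goes at most 50 mm and 8.59 degrees, less where a joint would pass 70% of its speed; a pose out of reach is approached as far as the arm can. A call is refused whole if a number of a shift passes 50 or a number of a turn 8.59, either way. A call with a gripper value outside its range is refused whole. The fingers move at their own pace and stop on an object; FORCE is the grip in N (left out, the last holds). Time passes only in rows, so rows that do not move let the fingers close. It gives the time, the measured TCP pose, the force, the opening and the grip force at its end, in the units of the state.
- robot.read_state(): the state, without advancing time (a new reading comes with each control period).
- robot.snapshot(name): name is "side" or "top" or "wrist"; returns the picture (400x640x3 uint8, red, green, blue); there is no depth.
- robot.camera_params(name): a dict with "K" (3x3 intrinsics, pixels), "R" (3x3) and "t" (3): a world point X has camera coordinates R X + t; the wrist camera has in their place "T_tool_cam" (4x4, takes a point from camera to tool coordinates, whose origin is the TCP and whose axes are the flange's). Camera axes: x right, y down, z forward; pixel columns grow to the right and rows downward; lengths in m; the calibration is good to about 2 mm. A picture is of the moment at which its call begins: read the wrist's pose just before it. camera_params takes no time and is no camera call.
- robot.close_job(): hands the job in; it is judged then, once.
The state is a dict: "t": time; "q": joint angles; "joint_velocities": joint speeds; "effort": joint torques, N m; "ee_pos": TCP position; "ee_rot": TCP orientation; "force": force on the tool from outside, world axes, zero at the start; "ft_torque": the same for the moment, N m; "opening": finger opening in m; "grasp_force": force on a finger pad.
Only numpy, scipy, OpenCV 4.12 (cv2) and the standard library are available. Lean on these libraries where they do the work, as an engineer would, in place of code of your own. Each camera call takes 0.05 s, during which the arm holds its last target. There are 200 camera calls.

## Working session

There is one attempt and no reset: what is moved stays moved. The work goes in short steps, Python scripts to look and compute and a shell command to move; the robot and the scene stay as the last step left them, time stands still between calls to the robot, and variables do not carry over. Pictures are saved under pics/ and viewed, at most 10 in all, crops included, and the job is handed in when it is done.

```bash
mkdir -p pics; python3 - <<'E'
from workcell import robot
import cv2,numpy as np
s=robot.read_state();print(s)
for n in("top","side"):
    im=robot.snapshot(n);cv2.imwrite(f"pics/{n}.png",im[:,:,::-1]);print(n,robot.camera_params(n))
print(robot.camera_params("wrist"))
E
```

```text
{'t': 0.0, 'q': array([ 1.20803842e+00,  2.76607667e-01,  1.50614772e+00,  1.68498114e-05,
        1.36069617e+00, -1.20983315e-01]), 'joint_velocities': array([ 0.00099437, -0.00053341, -0.00081576,  0.0003363 ,  0.00043152,
       -0.0004088 ]), 'effort': array([-1.48999352e-03, -4.16772687e+01, -2.45804375e+01, -1.97691552e-04,
        1.07876028e-02, -5.88778306e-06]), 'ee_pos': array([0.13747491, 0.55779039, 0.23842666]), 'ee_rot': array([[-9.70913695e-01,  2.39428782e-01, -6.75043447e-04],
       [ 2.39429613e-01,  9.70912180e-01, -1.73207430e-03],
       [ 2.40699465e-04, -1.84332005e-03, -9.99998272e-01]]), 'force': array([ 0.65823956, -0.24466131,  0.39891408]), 'ft_torque': array([-0.02458518,  0.00208532, -0.030412  ]), 'grasp_force': 0.0, 'opening': 0.08536253216015922}
top {'K': array([[467.61640123,   0.        , 321.85031994],
       [  0.        , 467.61640123, 198.4833937 ],
       [  0.        ,   0.        ,   1.        ]]), 'R': array([[ 0.00779763, -0.99993508,  0.00830868],
       [-0.99586162, -0.0085177 , -0.09048247],
       [ 0.09054737, -0.00756874, -0.9958
[... 248 characters left out ...]
5182, -0.56633195, -0.00647259],
       [-0.44510648, -0.64058769, -0.62572169],
       [ 0.35021993,  0.51857066, -0.78001953]]), 't': array([-0.38725606,  0.27786458,  1.17534561])}
{'K': array([[323.97573661,   0.        , 314.8686394 ],
       [  0.        , 323.97573661, 199.50857521],
       [  0.        ,   0.        ,   1.        ]]), 'T_tool_cam': array([[ 2.89834266e-04, -9.51401829e-01, -3.07952069e-01,
         7.95438354e-02],
       [ 9.99999547e-01,  5.54891863e-04, -7.73143040e-04,
         3.79045175e-04],
       [ 9.06449799e-04, -3.07951705e-01,  9.51401559e-01,
        -1.34664129e-01],
       [ 0.00000000e+00,  0.00000000e+00,  0.00000000e+00,
         1.00000000e+00]])}
```

View pics/top.png

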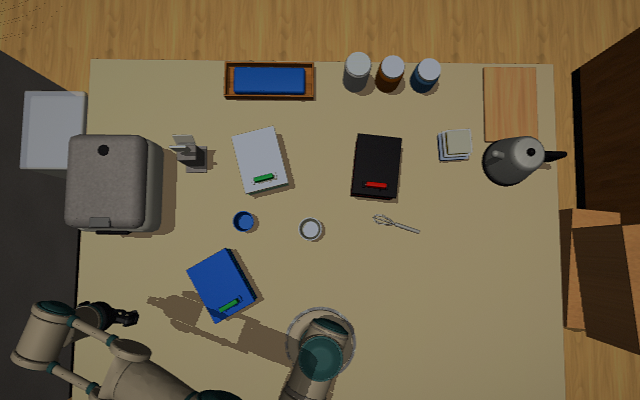

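View pics/side.png

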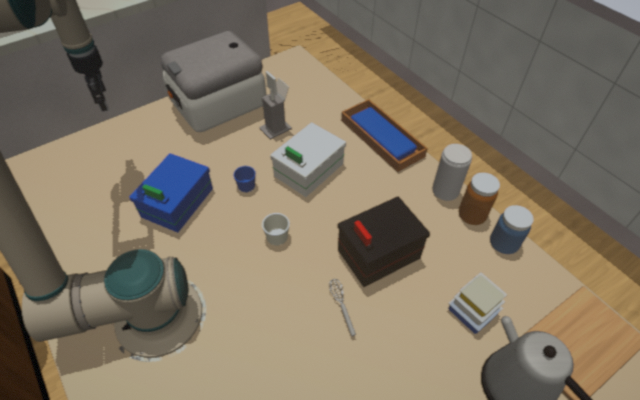

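The top view shows the black box with its red handle at about (375,185) and the white box with its green handle at (264,178). The blue look-alike is at (222,285). Teacup, measure and whisk lie in front of the boxes. Next I'll locate the handles.

```bash
cat > h.py <<'E'
from workcell import robot
import cv2,numpy as np
def cast(K,R,t,uv,z):
    d=R.T@np.linalg.inv(K)@np.array([uv[0],uv[1],1.]);c=-R.T@t
    return c+d*(z-c[2])/d[2]
def wristcam():
    s=robot.read_state();im=robot.snapshot("wrist");p=robot.camera_params("wrist");T=p["T_tool_cam"]
    Rw=s["ee_rot"]@T[:3,:3];c=s["ee_rot"]@T[:3,3]+s["ee_pos"]
    return s,im,p["K"],Rw.T,-Rw.T@c
def mask(im,col):
    h=cv2.cvtColor(im,cv2.COLOR_RGB2HSV)
    if col=="green": return cv2.inRange(h,(45,120,50),(80,255,255))
    return cv2.inRange(h,(0,150,80),(6,255,255))|cv2.inRange(h,(174,150,80),(180,255,255))
def blobs(m,n=20):
    return [c for c in cv2.findContours(m,cv2.RETR_EXTERNAL,cv2.CHAIN_APPROX_NONE)[0] if cv2.contourArea(c)>n]
def fit(K,R,t,c,z):
    P=np.array([cast(K,R,t,q[0],z)[:2] for q in c])
    r=cv2.minAreaRect((P*1000).astype(np.float32));b=cv2.boxPoints(r)
    e=[b[1]-b[0],b[2]-b[1]];e=max(e,key=np.linalg.norm)
    return np.round(r[0],1),np.round(sorted(r[1]),1),round(float(np.degrees(np.arctan2(e[1],e[0])))%180,1)
E
python3 - <<'E'
from h import *
im=cv2.imread("pics/top.png")[:,:,::-1].copy();p=robot.camera_params("top");K,R,t=p["K"],p["R"],p["t"]
for col,z in(("red",.155),("green",.127)):
    for c in blobs(mask(im,col)): print(col,cv2.boundingRect(c),fit(K,R,t,c,z))
h=cv2.cvtColor(im,cv2.COLOR_RGB2HSV)
bl=np.zeros(h.shape[:2],np.uint8);bl[125:205,340:410]=cv2.inRange(im,(0,0,0),(60,60,60))[125:205,340:410]
wh=np.zeros_like(bl);wh[120:200,225:295]=cv2.inRange(h,(0,0,120),(180,50,255))[120:200,225:295]
for n,m,z in(("black",bl,.124),("white",wh,.096)):
    c=max(blobs(m),key=cv2.contourArea);print(n,fit(K,R,t,c,z))
print(cast(K,R,t,(310,229),.06),cast(K,R,t,(193,155),.1))
E
```

```text
red (366, 182, 21, 6) (array([ 503.7, -164.6]), array([12.8, 61.3]), 84.1)
green (219, 299, 19, 13) (array([135.2, 280. ]), array([13.4, 57.5]), 120.0)
green (254, 173, 19, 9) (array([526.5, 182.2]), array([12.9, 57.6]), 104.7)
black (array([ 562.4, -168.8]), array([141.8, 198.9]), 174.2)
white (array([587.8, 199.6]), array([138.3, 188.3]), 15.1)
[0.36856629 0.03601764 0.06      ] [0.59803377 0.4073818  0.1       ]
```

```bash
python3 -m creep '[[[-32,-37,0],[0,0,0],0],[[-32,-37,0],[0,0,0],0],[[-32,-37,0],[0,0,0],0],[[-32,-37,0],[0,0,0],0],[[-32,-37,0],[0,0,0],0],[[-32,-37,0],[0,0,0],0],[[-32,-37,0],[0,0,0],0],[[-32,-37,0],[0,0,0],0]]' 60
python3 -m creep '[[[-32,-37,0],[0,0,0],0],[[-32,-37,0],[0,0,0],0],[[-32,-37,0],[0,0,0],0],[[-32,-37,0],[0,0,0],0],[[-32,-37,0],[0,0,0],0],[[-32,-37,0],[0,0,0],0],[[-32,-37,0],[0,0,0],0],[[-32,-37,0],[0,0,0],0]]'
python3 -m creep '[[[0,0,0],[0,0,8.2],0],[[0,0,0],[0,0,8.2],0],[[0,0,0],[0,0,8.2],0],[[0,0,0],[0,0,8.2],0],[[0,0,0],[0,0,8.2],0],[[0,0,0],[0,0,8.2],0],[[0,0,0],[0,0,8.2],0],[[0,0,0],[0,0,8.2],0]]'
python3 -m creep '[[[0,0,0],[0,0,8.2],0],[[0,0,0],[0,0,8.2],0],[[0,0,0],[0,0,0],0],[[0,0,0],[0,0,0],0]]'
cat > look.py <<'E'
from h import *
import sys
col,z=sys.argv[1],float(sys.argv[2])
s,im,K,R,t=wristcam();cv2.imwrite(f"pics/w{s['t']:.2f}.png",im[:,:,::-1])
E=s["ee_rot"];print(s["t"],s["ee_pos"],"yaw y",np.degrees(np.arctan2(E[1,1],E[0,1])),"z",E[:,2],"F",s["force"])
for c in blobs(mask(im,col),200):
    f=fit(K,R,t,c,z);d=np.r_[f[0]/1000,s["ee_pos"][2]]-s["ee_pos"];print(cv2.boundingRect(c),f,"tool delta mm",(E.T@d*1000).round(1))
E
python3 look.py red .155; ls pics
```

```text
t: 0.9
ee_pos: [0.3155, 0.2078, 0.2392]
ee_rot: [[-0.971, 0.239, 0.0], [0.239, 0.971, 0.0], [-0.0, 0.0, -1.0]]
force: [1.0, 0.1, -0.5]
opening: 0.0854
grasp_force: 0.0
t: 1.7
ee_pos: [0.4933, -0.141, 0.2389]
ee_rot: [[-0.971, 0.24, -0.0], [0.24, 0.971, 0.001], [0.001, 0.001, -1.0]]
force: [1.3, 0.4, 0.7]
opening: 0.0856
grasp_force: 0.0
t: 2.5
ee_pos: [0.4927, -0.1389, 0.2388]
ee_rot: [[-0.177, 0.984, -0.001], [0.984, 0.177, 0.001], [0.001, -0.001, -1.0]]
force: [0.1, -0.1, -0.4]
opening: 0.085
grasp_force: 0.0
t: 2.9
ee_pos: [0.4929, -0.139, 0.239]
ee_rot: [[0.099, 0.995, -0.001], [0.995, -0.099, 0.0], [0.0, -0.001, -1.0]]
force: [-0.4, -0.1, -0.2]
opening: 0.0857
grasp_force: 0.0
2.9 [ 0.4928891  -0.13900825  0.23900111] yaw y -5.684211801457469 z [-5.44956386e-04  3.37414468e-04 -9.99999795e-01] F [-0.42090502 -0.10121141 -0.20376779]
(323, 193, 21, 87) (array([ 503.2, -161.5]), array([14.3, 69.3]), 84.8) tool delta mm [-21.4  12.5  -0. ]
side.png
top.png
w2.90.png
```

The wrist view agrees with the top view: shift about x −23 and y +12, then go down 98 mm and pinch.

```bash
python3 -m creep '[[[-23,12,0],[0,0,-0.4],0],[[0,0,30],[0,0,0],0],[[0,0,30],[0,0,0],0],[[0,0,20],[0,0,0],0],[[0,0,10],[0,0,0],0],[[0,0,8],[0,0,0],0],[[0,0,0],[0,0,0],0],[[0,0,0],[0,0,0],0]]' 60
python3 -m creep '[[[0,0,0],[0,0,0],100],[[0,0,0],[0,0,0],150],[[0,0,0],[0,0,0],200],[[0,0,0],[0,0,0],255],[[0,0,0],[0,0,0],255],[[0,0,0],[0,0,0],255],[[0,0,0],[0,0,0],255],[[0,0,0],[0,0,0],255]]' 60
```

```text
t: 3.75
ee_pos: [0.5033, -0.1634, 0.1421]
ee_rot: [[0.095, 0.996, 0.001], [0.996, -0.095, -0.001], [-0.0, 0.002, -1.0]]
force: [-0.3, -0.1, 0.3]
opening: 0.0852
grasp_force: 0.0
t: 4.55
ee_pos: [0.503, -0.1632, 0.1415]
ee_rot: [[0.095, 0.995, 0.001], [0.995, -0.095, -0.0], [0.0, 0.001, -1.0]]
force: [1.5, 0.7, 1.5]
opening: 0.0127
grasp_force: 61.1
```

```bash
for i in 1; do python3 -m creep '[[[0,0,-0.5],[0,0,0],255],[[0,0,-0.5],[0,0,0],255],[[0,0,0],[0,0,0],255]]'; done; python3 -m creep '[[[0,0,-0.5],[0,0,0],255],[[0,0,-0.5],[0,0,0],255],[[0,0,0],[0,0,0],255]]'
```

```text
t: 4.85
ee_pos: [0.503, -0.1632, 0.1421]
ee_rot: [[0.095, 0.995, 0.001], [0.995, -0.095, 0.0], [0.0, 0.001, -1.0]]
force: [2.4, 0.8, -2.3]
opening: 0.0128
grasp_force: 60.6
t: 5.15
ee_pos: [0.5031, -0.1633, 0.1434]
ee_rot: [[0.095, 0.995, 0.001], [0.995, -0.095, -0.0], [0.0, 0.001, -1.0]]
force: [3.2, 0.4, -2.3]
opening: 0.013
grasp_force: 60.6
```

```bash
python3 -m creep '[[[0,0,-0.5],[0,0,0],255],[[0,0,-0.5],[0,0,0],255],[[0,0,0],[0,0,0],255]]';python3 -m creep '[[[0,0,-0.5],[0,0,0],255],[[0,0,-0.5],[0,0,0],255],[[0,0,0],[0,0,0],255]]'
```

```text
t: 5.45
ee_pos: [0.5032, -0.1633, 0.1445]
ee_rot: [[0.095, 0.995, 0.001], [0.995, -0.095, -0.0], [-0.0, 0.001, -1.0]]
force: [4.4, 0.2, -2.8]
opening: 0.013
grasp_force: 60.6
t: 5.75
ee_pos: [0.5033, -0.1633, 0.1455]
ee_rot: [[0.095, 0.995, 0.001], [0.995, -0.095, -0.0], [-0.0, 0.001, -1.0]]
force: [5.1, 0.0, -2.2]
opening: 0.0132
grasp_force: 60.6
```

The black lid lifted 4 mm at about 2.5 N, so it is uncaught. I'll press it about 3 mm below flush.

```bash
python3 -m creep '[[[0,0,2],[0,0,0],255],[[0,0,2],[0,0,0],255],[[0,0,1],[0,0,0],255],[[0,0,1],[0,0,0],255],[[0,0,1],[0,0,0],255],[[0,0,0],[0,0,0],255],[[0,0,0],[0,0,0],255]]'; python3 -m creep '[[[0,0,-2],[0,0,0],255],[[0,0,-2],[0,0,0],255],[[0,0,-1],[0,0,0],255],[[0,0,-0.5],[0,0,0],255],[[0,0,0],[0,0,0],255]]';python3 -m creep '[[[0,0,-0.5],[0,0,0],255],[[0,0,-0.5],[0,0,0],255],[[0,0,0],[0,0,0],255]]'
```

```text
t: 6.45
ee_pos: [0.5028, -0.1632, 0.1394]
ee_rot: [[0.095, 0.995, 0.001], [0.995, -0.095, -0.0], [-0.0, 0.001, -1.0]]
force: [2.9, 0.8, 5.6]
opening: 0.013
grasp_force: 62.0
t: 6.95
ee_pos: [0.5031, -0.1632, 0.1433]
ee_rot: [[0.095, 0.995, 0.001], [0.995, -0.095, 0.0], [0.0, 0.001, -1.0]]
force: [5.7, 0.4, -2.1]
opening: 0.0132
grasp_force: 60.6
t: 7.25
ee_pos: [0.5031, -0.1633, 0.1443]
ee_rot: [[0.095, 0.995, 0.001], [0.995, -0.095, 0.0], [0.0, 0.001, -1.0]]
force: [6.4, 0.6, -2.1]
opening: 0.013
grasp_force: 60.5
```

```bash
python3 -m creep '[[[0,0,2],[0,0,0],255],[[0,0,2],[0,0,0],255],[[0,0,2],[0,0,0],255],[[0,0,1],[0,0,0],255],[[0,0,1],[0,0,0],255],[[0,0,0.5],[0,0,0],255],[[0,0,0],[0,0,0],255],[[0,0,0],[0,0,0],255]]'; python3 -m creep '[[[0,0,-2],[0,0,0],255],[[0,0,-2],[0,0,0],255],[[0,0,-2],[0,0,0],255],[[0,0,-1],[0,0,0],255],[[0,0,0],[0,0,0],255]]';python3 -m creep '[[[0,0,-0.5],[0,0,0],255],[[0,0,-0.5],[0,0,0],255],[[0,0,0],[0,0,0],255]]'
```

```text
t: 8.05
ee_pos: [0.5027, -0.1632, 0.1378]
ee_rot: [[0.095, 0.995, 0.001], [0.995, -0.095, -0.0], [-0.0, 0.001, -1.0]]
force: [2.2, 1.4, 10.1]
opening: 0.0131
grasp_force: 62.6
t: 8.55
ee_pos: [0.503, -0.1632, 0.1428]
ee_rot: [[0.095, 0.995, 0.001], [0.995, -0.095, 0.0], [0.0, 0.001, -1.0]]
force: [6.4, 0.1, -2.4]
opening: 0.013
grasp_force: 60.6
t: 8.85
ee_pos: [0.5031, -0.1633, 0.1436]
ee_rot: [[0.095, 0.995, 0.001], [0.995, -0.095, 0.0], [0.0, 0.0, -1.0]]
force: [7.0, -0.8, -2.7]
opening: 0.0133
grasp_force: 60.6
```

```bash
python3 -m creep '[[[0,0,-0.5],[0,0,0],255],[[0,0,-0.5],[0,0,0],255],[[0,0,0],[0,0,0],255]]'
```

```text
t: 9.15
ee_pos: [0.5032, -0.1633, 0.1446]
ee_rot: [[0.095, 0.995, 0.001], [0.995, -0.095, 0.0], [0.0, 0.001, -1.0]]
force: [6.1, -0.9, -2.6]
opening: 0.0128
grasp_force: 60.6
```

```bash
python3 -m creep '[[[0,0,3],[0,0,0],255],[[0,0,3],[0,0,0],255],[[0,0,2],[0,0,0],255],[[0,0,1],[0,0,0],255],[[0,0,1],[0,0,0],255],[[0,0,0.6],[0,0,0],255],[[0,0,0],[0,0,0],255],[[0,0,0],[0,0,0],255]]'; python3 -m creep '[[[0,0,-3],[0,0,0],255],[[0,0,-3],[0,0,0],255],[[0,0,-2],[0,0,0],255],[[0,0,-1],[0,0,0],255],[[0,0,-0.5],[0,0,0],255],[[0,0,0],[0,0,0],255]]';python3 -m creep '[[[0,0,-0.5],[0,0,0],255],[[0,0,-0.5],[0,0,0],255],[[0,0,0],[0,0,0],255]]'
```

```text
t: 9.95
ee_pos: [0.5026, -0.1632, 0.1365]
ee_rot: [[0.095, 0.995, 0.001], [0.995, -0.095, -0.001], [-0.0, 0.001, -1.0]]
force: [2.6, 1.7, 12.7]
opening: 0.0131
grasp_force: 63.0
t: 10.55
ee_pos: [0.503, -0.1632, 0.143]
ee_rot: [[0.095, 0.995, 0.0], [0.995, -0.095, 0.0], [0.0, 0.0, -1.0]]
force: [7.5, 0.7, -4.7]
opening: 0.013
grasp_force: 60.3
t: 10.85
ee_pos: [0.503, -0.1632, 0.1433]
ee_rot: [[0.095, 0.995, -0.0], [0.995, -0.095, 0.001], [0.001, -0.0, -1.0]]
force: [7.3, -0.6, -8.2]
opening: 0.013
grasp_force: 59.8
```

Caught: 8.2 N with the lid standing firm. I'll hold that, then lower back to flush and release.

```bash
python3 -m creep '[[[0,0,-0.2],[0,0,0],255],[[0,0,0],[0,0,0],255],[[0,0,0],[0,0,0],255],[[0,0,0],[0,0,0],255],[[0,0,0],[0,0,0],255],[[0,0,0],[0,0,0],255]]'; python3 -m creep '[[[0,0,1],[0,0,0],255],[[0,0,1],[0,0,0],255],[[0,0,0.8],[0,0,0],255],[[0,0,0],[0,0,0],255],[[0,0,0],[0,0,0],255]]'; python3 -m creep '[[[0,0,0],[0,0,0],200],[[0,0,0],[0,0,0],100],[[0,0,0],[0,0,0],0],[[0,0,0],[0,0,0],0],[[0,0,0],[0,0,0],0],[[0,0,0],[0,0,0],0],[[0,0,0],[0,0,0],0]]'
```

```text
t: 11.45
ee_pos: [0.5031, -0.1632, 0.1434]
ee_rot: [[0.095, 0.995, -0.0], [0.995, -0.095, 0.001], [0.001, -0.0, -1.0]]
force: [7.9, -0.9, -8.6]
opening: 0.0129
grasp_force: 59.7
t: 11.95
ee_pos: [0.5029, -0.1632, 0.1418]
ee_rot: [[0.095, 0.995, 0.0], [0.995, -0.095, 0.0], [0.0, 0.0, -1.0]]
force: [6.1, -0.3, -1.7]
opening: 0.0129
grasp_force: 60.9
t: 12.65
ee_pos: [0.5025, -0.1632, 0.1426]
ee_rot: [[0.095, 0.995, -0.0], [0.995, -0.095, 0.0], [0.0, -0.0, -1.0]]
force: [0.8, -0.7, 0.5]
opening: 0.0852
grasp_force: 0.0
```

```bash
python3 -m creep '[[[0,0,-10],[0,0,0],0],[[0,0,-40],[0,0,0],0],[[0,0,-45],[0,0,0],0]]'; python3 -m creep '[[[43,-1,0],[0,0,0],0],[[43,-1,0],[0,0,0],0],[[43,-1,0],[0,0,0],0],[[43,-1,0],[0,0,0],0],[[43,-1,0],[0,0,0],0],[[43,-1,0],[0,0,0],0],[[43,-1,0],[0,0,0],0],[[43,-1,0],[0,0,0],0]]'; python3 -m creep '[[[0,0,0],[0,0,-6.8],0],[[0,0,0],[0,0,-6.8],0],[[0,0,0],[0,0,-6.8],0],[[0,0,0],[0,0,0],0],[[0,0,0],[0,0,0],0]]'; python3 look.py green .127
```

```text
t: 12.95
ee_pos: [0.5017, -0.1627, 0.238]
ee_rot: [[0.095, 0.995, -0.003], [0.995, -0.095, 0.002], [0.001, -0.003, -1.0]]
force: [0.7, -0.3, 0.5]
opening: 0.0853
grasp_force: 0.0
t: 13.75
ee_pos: [0.5274, 0.1818, 0.2387]
ee_rot: [[0.095, 0.995, 0.001], [0.995, -0.095, 0.0], [0.0, 0.001, -1.0]]
force: [0.4, -0.8, 0.0]
opening: 0.0851
grasp_force: 0.0
t: 14.25
ee_pos: [0.5275, 0.18, 0.2381]
ee_rot: [[-0.256, 0.967, 0.001], [0.967, 0.256, 0.0], [0.0, 0.001, -1.0]]
force: [0.5, -0.3, 0.1]
opening: 0.0854
grasp_force: 0.0
14.25 [0.52746826 0.18002976 0.23814107] yaw y 14.806459636347933 z [ 6.78662354e-04  1.81127022e-04 -9.99999753e-01] F [ 0.52001679 -0.33036226  0.0550175 ]
(304, 154, 18, 78) (array([524.4, 183.8]), array([13.1, 63.8]), 105.2) tool delta mm [ 4.4 -2.  -0. ]
```

```bash
ls pics
```

```text
side.png
top.png
w14.25.png
w2.90.png
```

```bash
python3 -m creep '[[[3,-2,0],[0,0,0],0],[[0,0,40],[0,0,0],0],[[0,0,40],[0,0,0],0],[[0,0,25],[0,0,0],0],[[0,0,12],[0,0,0],0],[[0,0,7.5],[0,0,0],0],[[0,0,0],[0,0,0],0],[[0,0,0],[0,0,0],0]]' 60
python3 -m creep '[[[0,0,0],[0,0,0],100],[[0,0,0],[0,0,0],150],[[0,0,0],[0,0,0],200],[[0,0,0],[0,0,0],255],[[0,0,0],[0,0,0],255],[[0,0,0],[0,0,0],255],[[0,0,0],[0,0,0],255],[[0,0,0],[0,0,0],255]]' 60
python3 -m creep '[[[0,0,-0.5],[0,0,0],255],[[0,0,-0.5],[0,0,0],255],[[0,0,0],[0,0,0],255]]';python3 -m creep '[[[0,0,-0.5],[0,0,0],255],[[0,0,-0.5],[0,0,0],255],[[0,0,0],[0,0,0],255]]'
```

```text
t: 15.1
ee_pos: [0.5257, 0.1827, 0.1143]
ee_rot: [[-0.258, 0.966, 0.002], [0.966, 0.258, 0.001], [-0.0, 0.003, -1.0]]
force: [-0.9, 0.1, -0.5]
opening: 0.0856
grasp_force: 0.0
t: 15.9
ee_pos: [0.525, 0.1825, 0.1133]
ee_rot: [[-0.258, 0.966, 0.001], [0.966, 0.258, 0.0], [0.0, 0.001, -1.0]]
force: [-0.0, 0.4, 1.3]
opening: 0.013
grasp_force: 61.1
t: 16.2
ee_pos: [0.5249, 0.1825, 0.1139]
ee_rot: [[-0.258, 0.966, 0.0], [0.966, 0.258, 0.0], [0.0, 0.0, -1.0]]
force: [2.0, -0.3, -2.0]
opening: 0.0129
grasp_force: 60.7
t: 16.5
ee_pos: [0.525, 0.1825, 0.1149]
ee_rot: [[-0.258, 0.966, 0.001], [0.966, 0.258, 0.0], [0.0, 0.001, -1.0]]
force: [2.7, 1.5, -3.7]
opening: 0.0131
grasp_force: 60.3
```

```bash
python3 -m creep '[[[0,0,-0.5],[0,0,0],255],[[0,0,-0.5],[0,0,0],255],[[0,0,0],[0,0,0],255]]'
```

```text
t: 16.8
ee_pos: [0.525, 0.1825, 0.1155]
ee_rot: [[-0.258, 0.966, 0.0], [0.966, 0.258, 0.0], [0.0, 0.001, -1.0]]
force: [5.0, 2.3, -9.7]
opening: 0.0127
grasp_force: 59.6
```

The white lid stands firm at 9.7 N. I'll hold it a moment to see whether it gives.

```bash
python3 -m creep '[[[0,0,0],[0,0,0],255],[[0,0,0],[0,0,0],255],[[0,0,0],[0,0,0],255],[[0,0,0],[0,0,0],255],[[0,0,0],[0,0,0],255],[[0,0,0],[0,0,0],255]]'
```

```text
t: 17.4
ee_pos: [0.525, 0.1825, 0.1155]
ee_rot: [[-0.258, 0.966, 0.0], [0.966, 0.258, 0.0], [0.0, 0.0, -1.0]]
force: [5.3, 1.7, -8.7]
opening: 0.0129
grasp_force: 59.6
```

It held for 0.6 s, so the white lid was already caught. I'll lower, release and back off.

```bash
python3 -m creep '[[[0,0,1],[0,0,0],255],[[0,0,1],[0,0,0],255],[[0,0,0.8],[0,0,0],255],[[0,0,0],[0,0,0],255],[[0,0,0],[0,0,0],255]]'; python3 -m creep '[[[0,0,0],[0,0,0],200],[[0,0,0],[0,0,0],100],[[0,0,0],[0,0,0],0],[[0,0,0],[0,0,0],0],[[0,0,0],[0,0,0],0],[[0,0,0],[0,0,0],0],[[0,0,0],[0,0,0],0]]'; python3 -m creep '[[[0,0,-10],[0,0,0],0],[[0,0,-40],[0,0,0],0],[[0,0,-45],[0,0,0],0],[[0,0,-25],[0,0,0],0],[[0,0,0],[0,0,0],0],[[0,0,0],[0,0,0],0],[[0,0,0],[0,0,0],0]]'
python3 -c "
from workcell import robot;import cv2
cv2.imwrite('pics/end.png',robot.snapshot('side')[:,:,::-1])"
```

```text
t: 17.9
ee_pos: [0.5249, 0.1825, 0.1137]
ee_rot: [[-0.258, 0.966, 0.001], [0.966, 0.258, 0.0], [0.0, 0.001, -1.0]]
force: [4.3, 1.2, -1.8]
opening: 0.0129
grasp_force: 60.5
t: 18.6
ee_pos: [0.5246, 0.1824, 0.1133]
ee_rot: [[-0.258, 0.966, -0.0], [0.966, 0.258, 0.0], [0.0, -0.0, -1.0]]
force: [-0.1, -1.3, 0.1]
opening: 0.0857
grasp_force: 0.0
t: 19.3
ee_pos: [0.5237, 0.1822, 0.2321]
ee_rot: [[-0.258, 0.966, -0.003], [0.966, 0.258, -0.0], [0.0, -0.003, -1.0]]
force: [-0.0, 0.5, -1.1]
opening: 0.0854
grasp_force: 0.0
```

View pics/end.png

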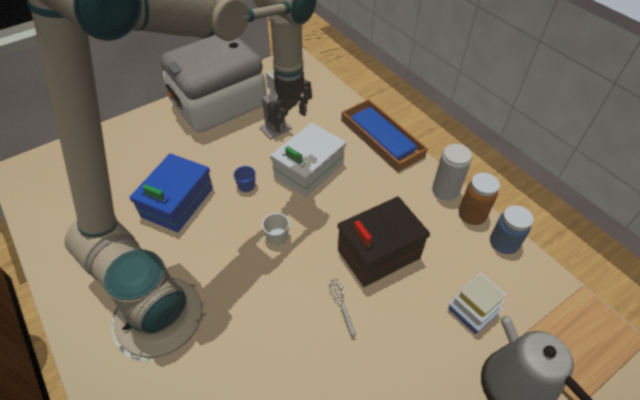

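The picture shows both lids shut, black at (383,240) and white at (309,157). The gripper is clear above the white box and the bystanders are where they were.

```bash
python3 -c "
from workcell import robot
print(robot.close_job())"
```

```text
the job is handed in; nothing more can be done
None
```

The black lid was loose and caught on the third press (about 13 N), then held an 8 N tug; the white lid was already caught and held about 9 N; both are shut and let go, no bystander visibly moved, and the job was handed in at about 19 s of the 72 s allowed.

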